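# Unlock the spice drawer and line up the tins

## Task

The spice drawer is locked: take the key from its bamboo rest, push it fully home in the lock on top of the drawer unit, turn it clockwise to its stop, leave it in the lock, and pull the drawer wide open by its handle. Stand every spice tin from the drawer upright on the ceramic tray in one straight row down its middle, closed up square with no gaps: the tin already on the tray hard against the upstand at the tray's end, the others butted on behind it one after another. Finally push the drawer fully shut, and leave the other things on the counter as they stand.

Things in the scene. Friction and masses are not known exactly. Their poses are not given: they have to be found in the camera images.
- key_head (a point): Lock key, standing blade down in its rest: flat black plastic head 32 (key's x) x 10 (y) x 34 mm tall, then an 8 mm steel collar, then a flat steel blade 10 (x) x 4 (y) x 24 mm long, narrowed to 7 x 2.5 in its last 3 mm; the same both ways round. This point: centre of the head, 49 mm above the blade's tip; z up, away from the blade. 40 g.
- key_shoulder (a point): On the key: the shoulder between collar and blade, on the key's axis, 25 mm below the centre of the head (same axes). It is level with the lock's face when the key is fully home.
- key_rest: Fixed bamboo block 70 x 46 x 30 mm; the key stands in a vertical slot in the middle of its top, the whole 24 mm blade inside. Origin: centre of the underside.
- lock_face (a point): Round steel lock plug, 25 mm diameter, in the unit's top near its front left corner (seen from the robot). This point: centre of its level face, 6 mm above the unit's top, 131 mm above the counter: the mouth of the vertical keyway, a slot 12 (x) x 6 (y) mm, 24 mm deep, with a 2.5 mm countersink. Axes turn with the plug; x along the slot, z up.
- lock (a joint): Turn of the lock plug, rad, clockwise seen from above: 0 to 0.12 at the start (locked), 1.2 its stop (unlocked). A hidden bolt linked to it clears the drawer at about 0.8. Stiff (0.06 N m), stays where left; the key has about 10 degrees of play before the plug follows, and stands in the plug when let go.
- drawer (a joint): How far the drawer is open, m: 0 shut, 0.165 its stop, where its whole inside is clear of the unit. Slides along the unit's -x, rubs with about 1.5 N, stays where left. Locked, it gives only 3 mm. Its floor is 45 mm above the counter; side and back walls reach 63 mm, the front 106 mm.
- drawer_handle (a point): Middle of the drawer's handle: a level steel bar, 11 mm thick and 110 mm long along the unit's y, on two posts at its ends, 35 mm in front of the drawer front (bar axis to front), 88 mm above the counter. x axis along the unit's x; moves with the drawer.
- unit: Fixed wooden drawer unit 200 deep (x) x 296 wide (y) x 125 mm tall; origin: centre of the underside; front and handle face its -x. Inside of the shut drawer: x -86 (inner face of the front) to +45 mm, y -127 to +112; it moves along -x as the drawer opens.
- tray: Fixed white ceramic tray 260 mm long (x) x 150 mm wide (y), flat floor 8 mm thick with no rim, but for an upstand across its +x end: inner face at x = +120 mm from the origin, 30 mm above the floor, 10 mm thick. Origin: centre of the underside. The row runs along the tray's x down its middle line (y = 0).
- tin0_center (a point): Square steel spice tin with press-on lid, 46 x 46 x 52 mm tall, about 130 g, this one standing loose on the tray. The point is its centre, 26 mm above its underside; x and y across the flats, z up.
- tin1_center (a point): Another such spice tin (46 x 46 x 52 mm), standing in the drawer on its floor; there are two or three in the drawer, and the state gives None for one that is absent (or held). Its centre, 26 mm above its underside; axes as tin0.
- tin2_center (a point): Another such spice tin (46 x 46 x 52 mm), standing in the drawer on its floor, if present. Its centre, 26 mm above its underside; axes as tin0.
- tin3_center (a point): Another such spice tin (46 x 46 x 52 mm), standing in the drawer on its floor, if present. Its centre, 26 mm above its underside; axes as tin0.
- salt_shaker: Bystander: glass salt shaker with steel cap, 46 mm diameter, 80 mm tall; origin at the centre of its underside. Leave it alone.
- pepper_mill: Bystander: dark turned wooden pepper mill, 52 mm diameter, 135 mm tall; origin at the centre of its underside. Leave it alone.
- mug: Bystander: blue mug, 80 mm diameter, 92 mm tall; origin at the centre of its underside. Leave it alone.
- bento_box: Bystander: stainless steel bento box with clip-on lid, 114 x 180 x 57 mm; origin at the centre of its underside. Leave it alone.
Not all that is in view belongs to the job. What is shaped like the part that bears tin0_center but blue is not meant.

How it is judged:
On the way, in this order (a step that is already met when the one before it is completed fails the run):
1. the key is fully home in the keyway (z of key_shoulder in the frame of lock_face below 0.003 m and horizontal distance between key_shoulder and lock_face below 0.004 m and angle between key_shoulder's own z axis and vertical below 0.15 rad), for 0.2 s.
2. the key, still fully home, has turned the lock open (all of step 1 and value of joint lock above 1 rad), for 0.2 s.
3. the drawer is wide open (value of joint drawer above 0.14 m), for 0.2 s.
At the end, for the whole second after the job is handed in: Every tin present stands upright on the tray within 12 mm of its middle line, square within 5 degrees; tin0 within 2.5 mm of the upstand, the rest behind it in any order, gaps at most 3 mm; drawer shut within 6 mm; key still home (3 mm) in the unlocked lock (over 0.9 rad) (all of step 1 and y of tin0_center in the frame of tray between -0.012 and 0.012 m and z of tin0_center in the frame of tray between 0.03 and 0.038 m and angle between each of tin0_center, tin1_center, tin2_center, tin3_center's own z axis and vertical below 0.08 rad and (angle between the x axis of tin0_center and the x axis of tray, either way round below 0.09 rad or angle between the x axis of tin0_center and the y axis of tray, either way round below 0.09 rad) and linear speed of each of tin0, tin1, tin2, tin3 below 0.02 m/s and y of tin1_center in the frame of tray between -0.012 and 0.012 m and z of tin1_center in the frame of tray between 0.03 and 0.038 m and (angle between the x axis of tin1_center and the x axis of tray, either way round below 0.09 rad or angle between the x axis of tin1_center and the y axis of tray, either way round below 0.09 rad) and y of tin2_center in the frame of tray between -0.012 and 0.012 m and z of tin2_center in the frame of tray between 0.03 and 0.038 m and (angle between the x axis of tin2_center and the x axis of tray, either way round below 0.09 rad or angle between the x axis of tin2_center and the y axis of tray, either way round below 0.09 rad) and y of tin3_center in the frame of tray between -0.012 and 0.012 m and z of tin3_center in the frame of tray between 0.03 and 0.038 m and (angle between the x axis of tin3_center and the x axis of tray, either way round below 0.09 rad or angle between the x axis of tin3_center and the y axis of tray, either way round below 0.09 rad) and x of tin0_center in the frame of tray above 0.0945 m and (horizontal distance between tin1_center and tin0_center below 0.049 m or (x of tin1_center in the frame of tray between -0.0025 and 0.01 m and (horizontal distance between tin1_center and tin2_center below 0.049 m or horizontal distance between tin1_center and tin3_center below 0.049 m)) or (x of tin1_center in the frame of tray between -0.051 and -0.035 m and horizontal distance between any of tin2_center, tin3_center and tin0_center below 0.049 m and (x of tin2_center in the frame of tray between -0.0025 and 0.01 m or x of tin3_center in the frame of tray between -0.0025 and 0.01 m) and (horizontal distance between tin1_center and tin2_center below 0.049 m or horizontal distance between tin1_center and tin3_center below 0.049 m))) and (horizontal distance between tin2_center and tin0_center below 0.049 m or (x of tin2_center in the frame of tray between -0.0025 and 0.01 m and (horizontal distance between tin2_center and tin1_center below 0.049 m or horizontal distance between tin2_center and tin3_center below 0.049 m)) or (x of tin2_center in the frame of tray between -0.051 and -0.035 m and horizontal distance between any of tin1_center, tin3_center and tin0_center below 0.049 m and (x of tin1_center in the frame of tray between -0.0025 and 0.01 m or x of tin3_center in the frame of tray between -0.0025 and 0.01 m) and (horizontal distance between tin2_center and tin1_center below 0.049 m or horizontal distance between tin2_center and tin3_center below 0.049 m))) and (horizontal distance between tin3_center and tin0_center below 0.049 m or (x of tin3_center in the frame of tray between -0.0025 and 0.01 m and (horizontal distance between tin3_center and tin1_center below 0.049 m or horizontal distance between tin3_center and tin2_center below 0.049 m)) or (x of tin3_center in the frame of tray between -0.051 and -0.035 m and horizontal distance between any of tin1_center, tin2_center and tin0_center below 0.049 m and (x of tin1_center in the frame of tray between -0.0025 and 0.01 m or x of tin2_center in the frame of tray between -0.0025 and 0.01 m) and (horizontal distance between tin3_center and tin1_center below 0.049 m or horizontal distance between tin3_center and tin2_center below 0.049 m))) and value of joint drawer below 0.006 m and value of joint lock above 0.9 rad); the robot touches nothing.
It fails at once if the salt shaker is knocked over or pushed more than 30 mm away (distance of salt_shaker from where it was at the start of the episode above 0.03 m or angle between salt_shaker's own z axis and vertical above 0.5 rad).
It fails at once if the pepper mill is knocked over or pushed more than 30 mm away (distance of pepper_mill from where it was at the start of the episode above 0.03 m or angle between pepper_mill's own z axis and vertical above 0.5 rad).
It fails at once if the mug is knocked over or pushed more than 30 mm away (distance of mug from where it was at the start of the episode above 0.03 m or angle between mug's own z axis and vertical above 0.5 rad).
It fails at once if the bento box is knocked over or pushed more than 30 mm away (distance of bento_box from where it was at the start of the episode above 0.03 m or angle between bento_box's own z axis and vertical above 0.5 rad).
Of tin1, tin2, tin3 only 2 to 3 are there at a start; the rules pass over those that are not, and their reading is None.
At some moment in a run one of tin0, tin1, tin2, tin3 may be knocked a few centimetres aside while the robot is not near it.
It also fails if it takes over 210 s, if anything falls off the work surface, if the arm or the gripper's body presses on something with over 40 N, if the wrist force passes 120 N, or if a joint passes its speed limit or range.

## Robot

A 6-joint arm with a two-finger parallel gripper is mounted at the origin on the work surface. World frame = base frame: x ahead of the robot, y to its left, z up, the work surface at z = 0. Lengths are in m, angles in rad, forces in N, time in s.
With the tool pointing down it reaches from about 0.325 to 0.75 m from the base axis. Payload 7.6 kg.
Tool frame: the origin (TCP) lies at the very end of the fingers, on their centre line; the grasp point (between the pads) lies arm.grasp_offset behind it (arm.grasp_offset is the distance from the TCP to the grasp point, in m); x points along the fingers, y is the direction in which the jaws open and shut, and the axes are right-handed (so a half turn about x gives the same grasp; the last joint's range is limited). The gripper opens to 85 mm and grips with 20 to 120 N. Pads are 22 mm wide; open, the fingers measure 114 mm over their backs; the gripper's body (76 mm by 85 mm) begins 54 mm behind the grasp point. The pads swing forward as they close: fully open they stand 13 mm farther back than shut.
Start: joints at [-1.409, 0.052, 1.401, -0, 1.689, -0.07], TCP at [0.121, -0.511, 0.231] pointing down, gripper open.
Joint ranges: [-2.9, 2.9], [-0.91, 2.17], [0.12, 2.37], [-1.06, 4.2], [0.26, 2.73], [-2.93, 2.93]. Speed limits (rad/s): [2.57, 2.57, 3.01, 3.14, 3.14, 3.14].

## Interface

Orientations are given as a 3x3 rotation matrix whose columns are the frame's x, y, z axes.
In Python, from station import arm gives the robot as it stands. The module is installed in compiled form; this text tells all that it offers. Calls block until the motion is done:
- arm.goto(position, orientation): joint-space move of the TCP to a pose.
- arm.movel(position, frame=None, velocity=0.15, guard=None): straight line of the TCP; frame=None keeps the orientation; velocity is the mean speed in m/s. With guard (N) it stops when the force on the tool has changed by that much, and returns True; else False.
- arm.goto_joints(angles): joint-space move.
- arm.grip(opening): opening from 0.0 (shut) to 1.0 (fully open); the grip force is fixed at half the most; returns when the fingers have stopped.
- arm.pause(seconds).
- arm.ik(position, orientation): joint angles nearest the present ones, or None.
- arm.read_camera(name): name is "scene" or "top" or "wrist"; returns a dict with "color" (384x512x3 uint8, red, green, blue), "depth" (384x512 float32, m along the optical axis (not along the pixel's ray), 0 where there is no reading), "camera_matrix" (3x3 intrinsics, pixels), "view" (4x4, takes a point from world to camera coordinates). Camera axes: x right, y down, z forward; pixel columns grow to the right and rows downward; lengths in m; the calibration is good to about 2 mm. The wrist camera is an equidistant fisheye: a pixel r from the principal point sees the ray r / f radians off the axis. A picture is of the moment at which its call begins.
A pose or a line that the arm cannot do raises arm.Unreachable and nothing moves.
- arm.close_job(): hands the job in, once; it reports no verdict.
Readings, each from a call of its own:
- arm.current_time(): time.
- arm.current_joints(): joint angles.
- arm.current_joint_vel(): joint speeds.
- arm.current_joint_efforts(): joint torques, N m.
- arm.current_position(): TCP position.
- arm.current_eef_rot(): TCP orientation.
- arm.current_ft_force(): force on the tool from outside, world axes, zero at the start.
- arm.current_torque(): the same for the moment, N m.
- arm.current_width(): opening from 0.0 (shut) to 1.0 (fully open).
Only numpy, scipy, OpenCV 4.12 (cv2) and the standard library are available. Lean on these libraries where they do the work, as an engineer would, in place of code of your own. Each camera call takes 0.05 s, during which the arm holds its last target.

## Working session

There is one attempt and no reset: what is moved stays moved. The work goes in short steps, each a Python script; the robot and the scene stay as the last script left them, time stands still between calls to the robot, and variables do not carry over. Pictures are saved under pics/ and viewed, and the job is handed in when it is done.

```bash
ls; mkdir -p pics; cat > h.py <<'E'
import numpy as np, cv2
from station import arm
def save(n,img): cv2.imwrite(f'pics/{n}.png',cv2.cvtColor(img,cv2.COLOR_RGB2BGR))
def ray(c,u,v,fish=False):
    K=c['camera_matrix'];V=c['view']
    x=(u-K[0,2])/K[0,0];y=(v-K[1,2])/K[1,1]
    if fish:
        r=np.hypot(x,y);s=np.sinc(r/np.pi);d=np.array([x*s,y*s,np.cos(r)])
    else: d=np.array([x,y,1.])
    R=V[:3,:3];return -R.T@V[:3,3],R.T@d
def onz(c,u,v,z,fish=False):
    o,d=ray(c,u,v,fish);return o+d*(z-o[2])/d[2]
def cloud(c):
    K=c['camera_matrix'];V=c['view'];D=c['depth']
    v,u=np.mgrid[:D.shape[0],:D.shape[1]]
    P=np.stack([(u-K[0,2])/K[0,0]*D,(v-K[1,2])/K[1,1]*D,D],-1)-V[:3,3]
    P=P@V[:3,:3];P[D==0]=np.nan;return P
def proj(c,p):
    K=c['camera_matrix'];V=c['view'];q=V[:3,:3]@np.asarray(p,float)+V[:3,3]
    return K[0,0]*q[0]/q[2]+K[0,2],K[1,1]*q[1]/q[2]+K[1,2]
def down(a):
    # tool x down, jaw axis y at angle a
    x=np.array([0,0,-1.]);y=np.array([np.cos(a),np.sin(a),0]);return np.stack([x,y,np.cross(x,y)],1)
E
python3 - <<'E'
from h import *
np.set_printoptions(precision=4,suppress=True)
for n in ['scene','top','wrist']:
    c=arm.read_camera(n);save(n+'0',c['color']);print(n,c['camera_matrix'].tolist(),c['view'])
print(arm.grasp_offset,arm.current_time(),arm.current_eef_rot())
E
```

```text
pics
scene [[363.45187573017506, 0.0, 252.86407710679777], [0.0, 363.45187573017506, 192.7443836933933], [0.0, 0.0, 1.0]] [[ 0.6382  0.7698  0.0113 -0.3196]
 [ 0.4725 -0.3801 -0.7951 -0.1697]
 [-0.6078  0.5128 -0.6064  1.7727]
 [ 0.      0.      0.      1.    ]]
top [[350.731059874631, 0.0, 257.76193256143847], [0.0, 350.731059874631, 193.7483760800182], [0.0, 0.0, 1.0]] [[ 0.0192 -0.9998  0.0016 -0.0359]
 [-0.9923 -0.0192 -0.1221  0.5249]
 [ 0.1221  0.0008 -0.9925  1.0898]
 [ 0.      0.      0.      1.    ]]
wrist [[297.3186396354542, 0.0, 258.72554589216463], [0.0, 297.3186396354542, 185.49196032038193], [0.0, 0.0, 1.0]] [[ 0.2294 -0.9733 -0.0009 -0.5247]
 [-0.9273 -0.2188  0.3038 -0.0382]
 [-0.2959 -0.0689 -0.9527  0.38  ]
 [ 0.      0.      0.      1.    ]]
0.0187 0.15 [[-0.0002  0.2297 -0.9733]
 [ 0.0012 -0.9733 -0.2297]
 [-1.     -0.0012 -0.0001]]
```

View pics/scene0.png

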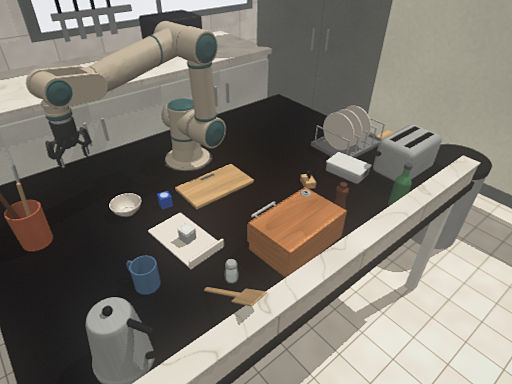

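View pics/top0.png

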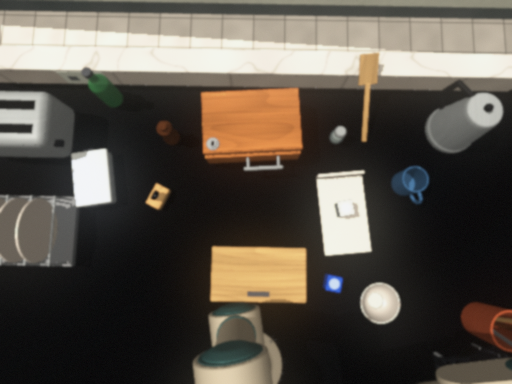

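View pics/wrist0.png

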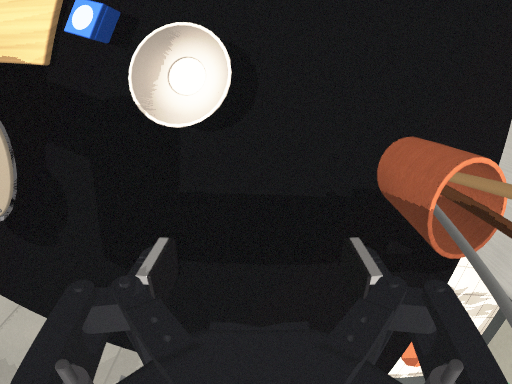

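The top view shows the unit at (200–301, 88–162) with the lock plug at (212,143) and the key rest at (157,196). The tray is at (317–370, 171–255) with tin0 at (346,208). The blue tin-shaped decoy is at (334,284). Next I'll enlarge the key and lock and measure the frames.

```bash
python3 - <<'E'
from h import *
t=arm.read_camera('top');s=arm.read_camera('scene')
def crop(c,u0,v0,w,h,k): return cv2.resize(c['color'][v0:v0+h,u0:u0+w],None,fx=k,fy=k,interpolation=cv2.INTER_CUBIC)
a=crop(t,130,125,100,90,4);b=crop(s,285,165,100,90,4)
save('crop1',np.hstack([a,b]))
P=cloud(t)
np.set_printoptions(precision=4,suppress=True)
Z=P[...,2]
def rect(mask,z):
    m=mask.astype(np.uint8)
    cs,_=cv2.findContours(m,cv2.RETR_EXTERNAL,cv2.CHAIN_APPROX_NONE);k=max(cs,key=cv2.contourArea)
    pts=np.array([onz(t,p[0][0],p[0][1],z)[:2] for p in k],np.float32)
    print(cv2.minAreaRect(pts*1000),cv2.contourArea(k))
box=lambda u0,v0,u1,v1:np.pad(np.ones((v1-v0,u1-u0),bool),((v0,384-v1),(u0,512-u1)))
print('unit');rect((np.abs(Z-.125)<.008)&box(190,80,310,170),.125)
print('rest');rect((np.abs(Z-.03)<.008)&box(140,175,180,215),.03)
hsv=cv2.cvtColor(t['color'],cv2.COLOR_RGB2HSV)
rect((hsv[...,2]>110)&(hsv[...,1]>60)&box(140,175,180,215),.03)
print('tray');rect((hsv[...,2]>120)&box(310,160,380,262),.01)
print('tin0');rect((np.abs(Z-.06)<.01)&box(325,190,365,230),.06)
print('handle');rect((np.abs(Z-.09)<.012)&box(240,154,290,175),.09)
for u,v in [(346,208),(340,176),(157,196),(212,143),(250,120),(330,240)]: print(u,v,P[v,u])
E
```

```text
unit
((737.0548706054688, -0.0080108642578125), (192.79397583007812, 295.4208679199219), 4.0120978355407715) 5897.5
rest
((513.2153930664062, 296.82635498046875), (48.367919921875, 70.02774047851562), 64.10676574707031) 299.5
((512.572998046875, 296.9407958984375), (51.63877487182617, 73.88380432128906), 64.64730072021484) 334.0
tray
((474.484375, -305.736572265625), (269.1296081542969, 162.10665893554688), 5.5977911949157715) 3811.5
tin0
((484.4180908203125, -297.6107177734375), (45.54111099243164, 47.77426528930664), 12.404520034790039) 199.0
handle
((617.5591430664062, -45.54181671142578), (44.363914489746094, 150.9417724609375), 3.5564563274383545) 441.5
346 208 [ 0.4826 -0.2998  0.0633]
340 176 [ 0.5926 -0.2951  0.0081]
157 196 [0.5118 0.2952 0.0347]
212 143 [0.662  0.1126 0.1326]
250 120 [0.7379 0.0018 0.1232]
330 240 [ 0.3831 -0.2613  0.0067]
```

View pics/crop1.png

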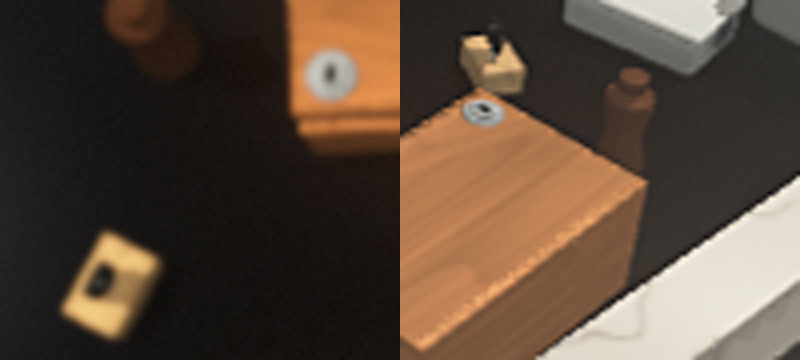

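The blue decoy isn't near any of these, and the key (black head in the bamboo block) is unambiguous. I'll take close wrist looks at the rest and the lock.

```bash
python3 - <<'E'
from h import *
np.set_printoptions(precision=4,suppress=True)
for n,p,ang in [('k',[.512,.296,.23],64),('l',[.63,.105,.30],94)]:
    for a in (ang,ang-180):
        q=arm.ik(np.array(p),down(np.radians(a)));print(a,q)
R=down(np.radians(64));
a=64 if abs(arm.ik([.512,.296,.23],R)[5])<abs(arm.ik([.512,.296,.23],down(np.radians(64-180)))[5]) else 64-180
arm.goto([.47,.275,.23],down(np.radians(a)))
c=arm.read_camera('wrist');save('wk',c['color']);np.savez('wk.npz',**c)
V=c['view'];print('cam',-V[:3,:3].T@V[:3,3],arm.current_position(),a)
arm.goto([.60,.11,.30],down(np.radians(94) if 1 else 0) if arm.ik([.60,.11,.30],down(np.radians(94))) is not None and abs(arm.ik([.60,.11,.30],down(np.radians(94)))[5])<2 else down(np.radians(-86)))
c=arm.read_camera('wrist');save('wl',c['color']);np.savez('wl.npz',**c);V=c['view'];print('cam',-V[:3,:3].T@V[:3,3],arm.current_joints())
E
```

```text
64 [ 0.4617  0.2411  1.1952 -0.      1.7053 -0.6553]
-116 [ 0.4617  0.2411  1.1952 -0.      1.7053  2.4863]
94 [ 0.1073  0.3842  0.8834 -0.      1.874  -1.5333]
-86 [ 0.1073  0.3842  0.8834 -0.      1.874   1.6083]
cam [0.4017 0.3087 0.3726] [0.4703 0.2744 0.23  ] 64
cam [0.5234 0.1052 0.4422] [ 0.1223  0.2949  0.9945  0.0004  1.8532 -1.5184]
```

View pics/wk.png

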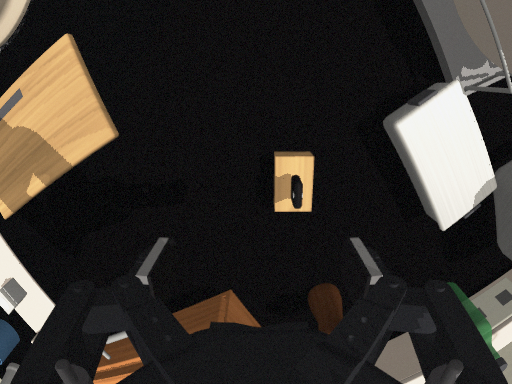

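View pics/wl.png

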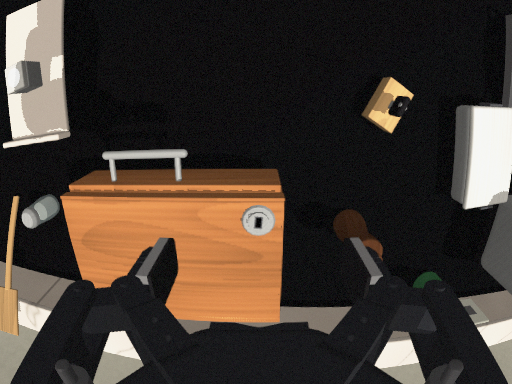

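```bash
cat >> h.py <<'E'
def fcloud(c):
    K=c['camera_matrix'];V=c['view'];D=c['depth']
    v,u=np.mgrid[:D.shape[0],:D.shape[1]]
    x=(u-K[0,2])/K[0,0];y=(v-K[1,2])/K[1,1];r=np.hypot(x,y)+1e-9
    t=np.tan(np.minimum(r,1.5))/r
    P=np.stack([x*t*D,y*t*D,D],-1)-V[:3,3]
    P=P@V[:3,:3];P[(D==0)|(r>1.45)]=np.nan;return P
E
python3 - <<'E'
from h import *
np.set_printoptions(precision=4,suppress=True)
k=dict(np.load('wk.npz'));l=dict(np.load('wl.npz'))
a=cv2.resize(k['color'][140:225,260:330],None,fx=5,fy=5,interpolation=cv2.INTER_CUBIC)
b=cv2.resize(l['color'][200:245,230:290],None,fx=6,fy=6,interpolation=cv2.INTER_CUBIC)
h=max(a.shape[0],b.shape[0]);pad=lambda i:np.pad(i,((0,h-i.shape[0]),(0,0),(0,0)))
save('crop2',np.hstack([pad(a),pad(b)]))
P=fcloud(k)
def rect(m,f,z,c):
    cs,_=cv2.findContours(m.astype(np.uint8),cv2.RETR_EXTERNAL,cv2.CHAIN_APPROX_NONE);q=max(cs,key=cv2.contourArea)
    pts=np.array([onz(c,p[0][0],p[0][1],z,True)[:2] for p in q],np.float32)*1000
    print(cv2.minAreaRect(pts),cv2.contourArea(q),q.reshape(-1,2).min(0),q.reshape(-1,2).max(0))
box=lambda u0,v0,u1,v1:np.pad(np.ones((v1-v0,u1-u0),bool),((v0,384-v1),(u0,512-u1)))
Z=P[...,2]
B=box(265,140,330,225)
print('headtop');rect((np.abs(Z-.072)<.004)&B,0,.072,k)
print('resttop');rect((np.abs(Z-.03)<.006)&B,0,.03,k)
g=k['color'].max(-1);print('dark');rect((g<45)&box(285,170,306,212),0,.072,k)
Pl=fcloud(l);Zl=Pl[...,2]
print('rest l');rect((np.abs(Zl-.03)<.006)&box(355,70,420,140),0,.03,l)
print('head l');rect((np.abs(Zl-.072)<.006)&box(355,70,420,140),0,.072,l)
hsv=cv2.cvtColor(l['color'],cv2.COLOR_RGB2HSV)
m=(hsv[...,1]<70)&box(238,200,280,240)
print('plug');rect(m,0,.131,l)
print('slot');rect((l['color'].max(-1)<60)&box(250,212,268,232),0,.131,l)
print('unit top');rect((np.abs(Zl-.125)<.005)&box(55,150,300,330),0,.125,l)
hb=(hsv[...,1]<70)&(hsv[...,2]>90)&box(95,140,195,182)
rows=np.argwhere(hb&(np.abs(Zl-.09)<.02))
print('handle px');rect(hb&(np.abs(Zl-.09)<.012),0,.092,l)
for u in (115,135,150,165,185): print(u,Pl[155,u], onz(l,u,155,.092,True))
# unit front top edge
E
```

```text
headtop
((515.494384765625, 299.324462890625), (9.834590911865234, 30.941307067871094), 66.09087371826172) 209.0 [293 181] [302 208]
resttop
((516.40185546875, 299.4075927734375), (46.93522262573242, 71.73959350585938), 63.9994010925293) 2072.5 [274 155] [313 211]
dark
((511.6696472167969, 299.2541809082031), (10.927742958068848, 35.4930419921875), 65.94622802734375) 224.5 [291 176] [301 207]
rest l
((516.921875, 297.9557800292969), (49.23460006713867, 71.58252716064453), 63.87035369873047) 980.5 [367  77] [413 132]
head l
((517.4319458007812, 296.9012145996094), (12.347289085388184, 31.105003356933594), 64.58048248291016) 131.5 [395  97] [410 116]
plug
((663.8842163085938, 113.92208099365234), (37.834041595458984, 36.850181579589844), 3.9569132328033447) 746.0 [242 205] [274 235]
slot
((666.687744140625, 113.53684997558594), (11.424139022827148, 5.769896030426025), 3.9670357704162598) 35.0 [255 218] [260 227]
unit top
((740.167724609375, 0.803863525390625), (192.9033203125, 296.6600341796875), 3.9393410682678223) 20521.5 [ 60 195] [284 322]
handle px
((617.7238159179688, -36.303104400634766), (40.913551330566406, 119.80342864990234), 4.019670009613037) 819.5 [102 149] [187 181]
115 [ 0.6052 -0.0756  0.0941] [ 0.6057 -0.0767  0.092 ]
135 [ 0.6039 -0.0461  0.0946] [ 0.6045 -0.0472  0.092 ]
150 [ 0.6034 -0.0259  0.0931] [ 0.6036 -0.0263  0.092 ]
165 [ 0.6024 -0.0056  0.0935] [ 0.6027 -0.0061  0.092 ]
185 [0.6013 0.0201 0.0928] [0.6015 0.0199 0.092 ]
```

View pics/crop2.png

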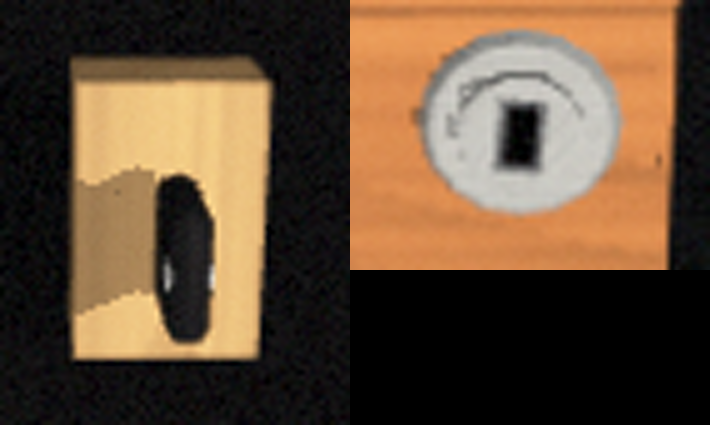

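The enlarged crop shows the black key head upright in the rest, long side parallel to the rest's. The lock slot is at wrist pixel (258,223), long side along world x (~4°). Grasping the key.

```bash
python3 - <<'E'
from h import *
np.set_printoptions(precision=4,suppress=True)
R=down(np.radians(64.5))
k=np.array([.5158,.2988])
arm.goto([*k,.14],R)
c=arm.read_camera('wrist');save('wk2',c['color']);np.savez('wk2.npz',**c)
arm.grip(.5)
arm.movel([*k,.041],velocity=.1,guard=10)
print(arm.current_position())
arm.grip(0.0);print(arm.current_width(),arm.current_ft_force())
c=arm.read_camera('wrist');save('wk3',c['color'])
print(arm.movel([*k,.11],velocity=.06),arm.current_ft_force())
c=arm.read_camera('wrist');save('wk4',c['color']);np.savez('wk4.npz',**c);print(arm.current_width(),arm.current_time())
E
```

```text
[0.5163 0.2991 0.042 ]
0.10223405440109382 [-0.2432 -0.494   2.6945]
False [ 0.1202  0.5429 -0.0155]
0.10748368526117823 8.7583
```

View pics/wk4.png

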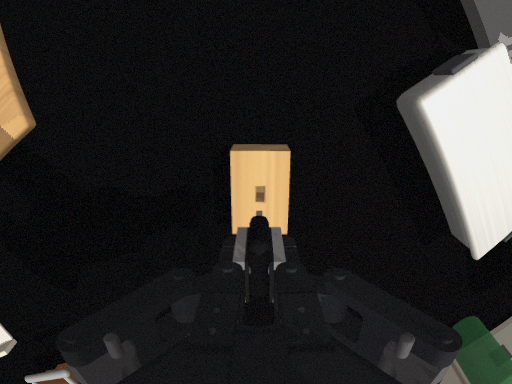

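View pics/wk2.png

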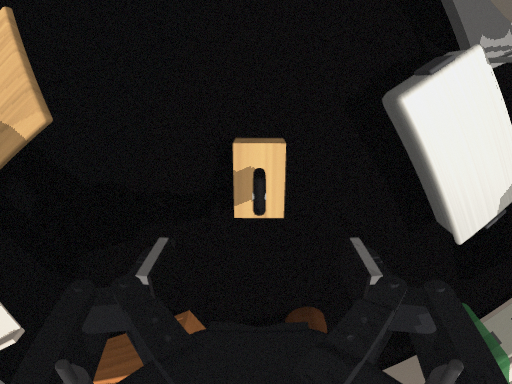

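```bash
python3 - <<'E'
from h import *
np.set_printoptions(precision=4,suppress=True)
c=dict(np.load('wk4.npz'))
save('crop3',cv2.resize(c['color'][180:240,225:295],None,fx=8,fy=8,interpolation=cv2.INTER_CUBIC))
for p in [(260,194),(234,145),(289,145)]: print(onz(c,*p,.03,True))
c=dict(np.load('wk2.npz'))
P=fcloud(c);m=(np.abs(P[...,2]-.072)<.004);m[:165]=0;m[:,:245]=0;m[:,275:]=0;m[218:]=0
cs,_=cv2.findContours(m.astype(np.uint8),cv2.RETR_EXTERNAL,cv2.CHAIN_APPROX_NONE);q=max(cs,key=cv2.contourArea)
print(cv2.minAreaRect(np.array([onz(c,*p[0],.072,True)[:2] for p in q],np.float32)*1000))
E
```

```text
[0.5171 0.2995 0.03  ]
[0.4732 0.2986 0.03  ]
[0.4911 0.3362 0.03  ]
((515.8853759765625, 299.4222717285156), (9.864997863769531, 30.60816764831543), 64.91802215576172)
```

View pics/crop3.png

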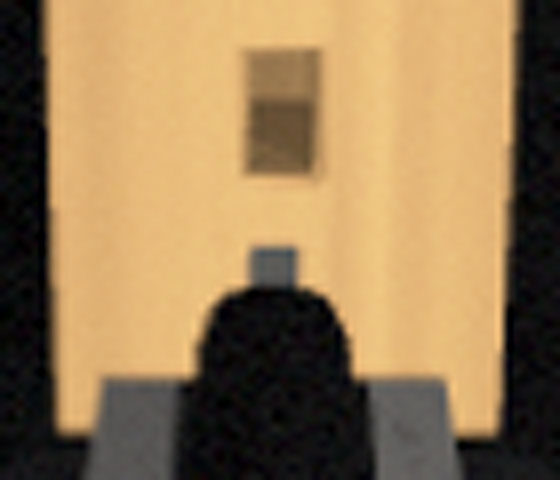

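```bash
python3 - <<'E'
from h import *
np.set_printoptions(precision=4,suppress=True)
R=down(np.radians(94))
arm.movel([.516,.299,.25],velocity=.2)
arm.goto([.645,.113,.24],R)
c=arm.read_camera('wrist');save('wl2',c['color']);np.savez('wl2.npz',**c)
save('crop4',cv2.resize(c['color'][170:270,200:320],None,fx=6,fy=6,interpolation=cv2.INTER_CUBIC))
print(arm.current_position(),arm.current_joints(),arm.current_width())
E
```

```text
[0.6445 0.1144 0.2396] [ 0.119   0.4273  0.9475  0.0004  1.7675 -1.5222] 0.10354182572405167
```

View pics/crop4.png

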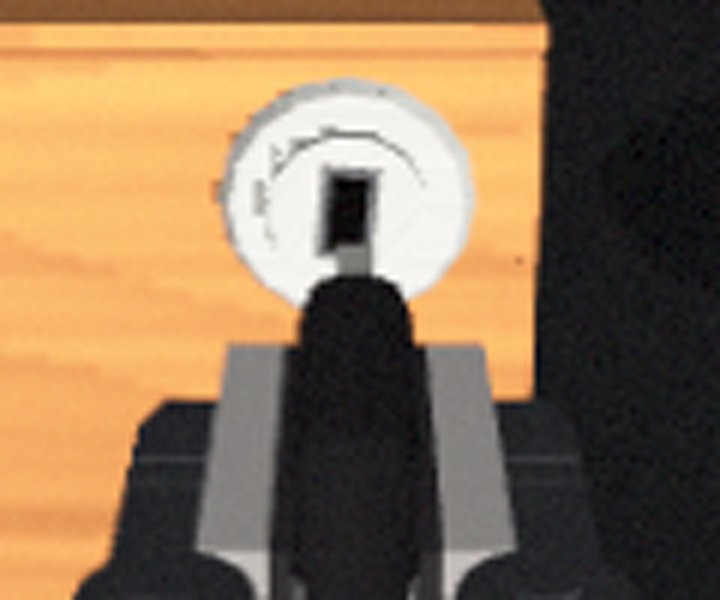

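```bash
python3 - <<'E'
from h import *
np.set_printoptions(precision=4,suppress=True)
c=dict(np.load('wl2.npz'))
W=lambda x,y,z=.131:onz(c,200+(x+.5)/6-.5,170+(y+.5)/6-.5,z,True)
tl,tr,bl=W(321,167),W(382,171),W(316,254)
print(tl,tr,bl,(tr+bl)/2)
for a,b in[(tl,bl),(W(378,180),W(371,240)),(tl,tr)]: print(np.degrees(np.arctan2(*(a-b)[1::-1])))
# inner black
print('black',(W(330,176)+W(370,179)+W(326,243)+W(365,246))/4)
g=cv2.cvtColor(c['color'],cv2.COLOR_RGB2GRAY)
m=(c['color'].min(-1)>150);m[:180]=0;m[225:]=0;m[:,:230]=0;m[:,282:]=0
# ring circle fit at top edge of plug outer
print('ring',W(222,195),W(473,195),W(347,78))
E
```

```text
[0.6592 0.1097 0.131 ] [0.6592 0.1189 0.131 ] [0.6733 0.1098 0.131 ] [0.6662 0.1144 0.131 ]
-179.50192141844653
177.97239416585168
-90.02440805762195
black [0.666  0.1142 0.131 ]
ring [0.6647 0.0951 0.131 ] [0.6621 0.1328 0.131 ] [0.645  0.1127 0.131 ]
```

```bash
python3 - <<'E'
from h import *
np.set_printoptions(precision=4,suppress=True)
R=down(np.radians(90.5))
p=np.array([.6663,.1141])
arm.goto([*p,.20],R)
e=p-arm.current_position()[:2];print('err',e)
arm.movel([*(p+e),.175],velocity=.05);print(arm.current_position(),arm.current_ft_force())
g=arm.movel([*(p+e),.143],velocity=.03,guard=8);print(g,arm.current_position(),arm.current_ft_force(),arm.current_torque())
c=arm.read_camera('wrist');save('wl3',c['color'])
E
```

```text
err [ 0.0012 -0.0012]
[0.6675 0.1128 0.1751] [ 0.1265 -0.0508 -0.8208]
True [0.6668 0.113  0.1584] [-1.2197  0.6477 -0.3661] [0.2152 0.1881 0.001 ]
```

View pics/wl3.png

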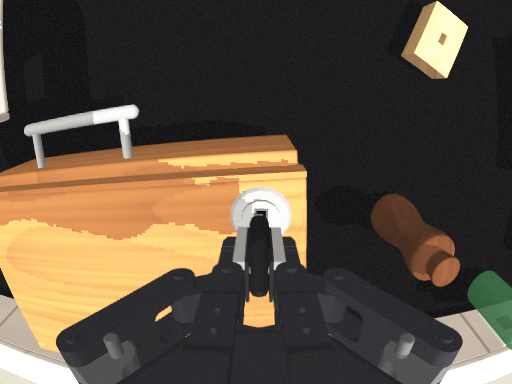

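```bash
python3 - <<'E'
from h import *
np.set_printoptions(precision=4,suppress=True)
pr=lambda *a:print(*a,arm.current_position(),arm.current_ft_force(),arm.current_width())
pr(0)
p=[.6663,.1141]
arm.movel([*p,.1584],velocity=.02);arm.pause(.3);pr('shift')
g=arm.movel([*p,.143],velocity=.03,guard=12);pr(g)
E
```

```text
0 [0.6668 0.1131 0.1584] [-1.008   1.037  -1.5451] 0.10315924816422452
shift [0.6664 0.1141 0.1585] [ 0.4511  0.4783 -0.1518] 0.10888052528070247
False [0.6663 0.1141 0.1428] [-0.7124 -0.3574 -1.0889] 0.10277872884394626
```

```bash
python3 - <<'E'
from h import *
np.set_printoptions(precision=4,suppress=True)
pr=lambda *a:print(*a,arm.current_position(),arm.current_ft_force(),arm.current_torque(),arm.current_width())
p=[.6663,.1141]
g=arm.movel([*p,.137],velocity=.02,guard=10);pr(g)
arm.pause(.4)
z=arm.current_position()[2]
c=arm.read_camera('scene');save('s3',cv2.resize(c['color'][140:230,250:370],None,fx=6,fy=6,interpolation=cv2.INTER_CUBIC))
for d in (-15,-30,-45,-60,-75,-84):
    arm.movel([*p,z],down(np.radians(90.5+d)),velocity=.03) if 0 else arm.goto([*p,z],down(np.radians(90.5+d)));pr(d)
E
```

```text
True [0.6664 0.1141 0.1425] [-1.7571  0.0173  4.736 ] [-0.0384  0.3465  0.076 ] 0.10932520769159729
-15 [0.6663 0.1141 0.1426] [-1.2418 -0.4652  2.5826] [-0.0899  0.215   0.0153] 0.10511332676395918
-30 [0.6663 0.1139 0.1426] [-1.9782 -1.1701  1.4013] [-0.2935  0.3244  0.0434] 0.10609747899885749
-45 [0.6662 0.1138 0.1426] [-3.261  -2.8562  3.9824] [-0.5534  0.5647 -0.0444] 0.09990128978112196
-60 [0.6661 0.1136 0.1426] [-3.6281 -3.212   3.7886] [-0.6103  0.7371  0.0732] 0.10536764782101248
-75 [0.666  0.1135 0.1426] [-4.1828 -4.2397  4.2348] [-0.6892  0.8881  0.0269] 0.10470100272989631
-84 [0.6658 0.1135 0.1426] [-4.9179 -4.1562  4.5843] [-0.7529  1.1132  0.1047] 0.10361786579496521
```

View pics/s3.png

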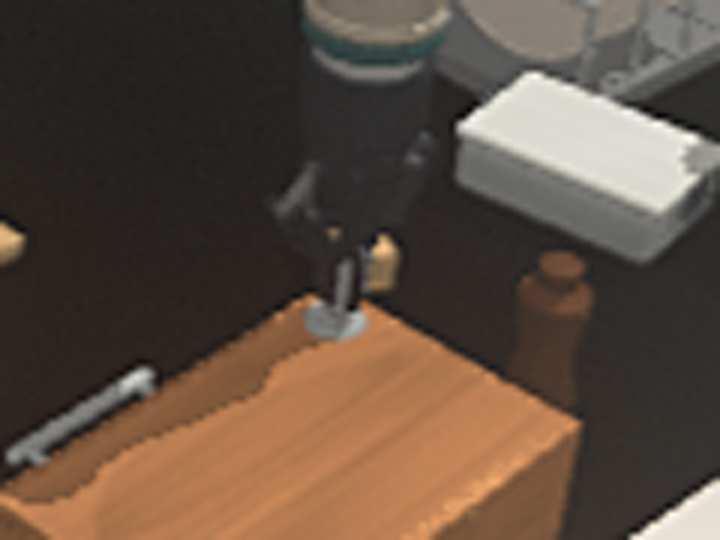

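```bash
python3 - <<'E'
from h import *
np.set_printoptions(precision=4,suppress=True)
pr=lambda *a:print(*a,arm.current_position(),arm.current_ft_force(),arm.current_torque(),arm.current_width())
c=arm.read_camera('wrist')
arm.goto([.6658,.1135,.1426],down(np.radians(90.5-89)));pr(-89)
c=arm.read_camera('wrist');save('wl4',cv2.resize(c['color'][160:310,170:350],None,fx=4,fy=4,interpolation=cv2.INTER_CUBIC))
arm.grip(.35);pr('open');arm.pause(.3)
z=arm.current_position()
arm.movel([*z[:2],.24],velocity=.15)
c=arm.read_camera('wrist');save('wl5',cv2.resize(c['color'][100:300,150:370],None,fx=3,fy=3,interpolation=cv2.INTER_CUBIC));np.savez('wl5.npz',**c)
print(arm.current_time())
E
```

```text
-89 [0.6656 0.1136 0.1426] [-3.1908 -1.2582  3.9064] [-0.3148  0.7295  0.2112] 0.10209844979822094
open [0.6659 0.1137 0.1423] [-0.5471 -0.1141 -0.3574] [ 0.0129  0.0381 -0.0229] 0.3498465579975044
17.975
```

View pics/wl4.png

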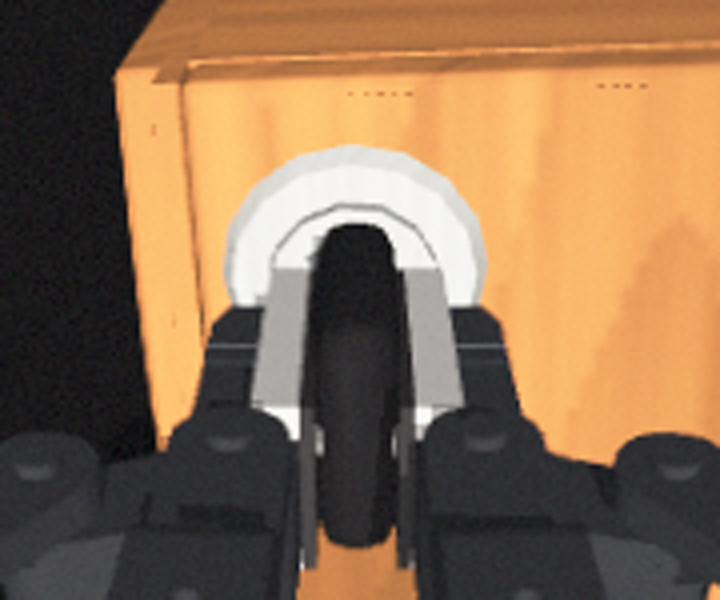

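View pics/wl5.png

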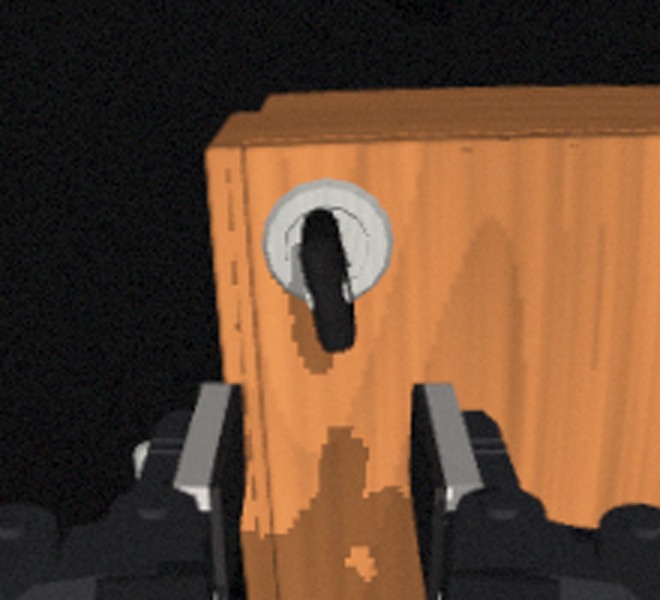

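```bash
python3 - <<'E'
from h import *
np.set_printoptions(precision=4,suppress=True)
c=dict(np.load('wl5.npz'));P=fcloud(c);print(P[180,258],P[205,260])
m=(np.abs(P[...,2]-.173)<.006);m[:160]=0;m[222:]=0;m[:,:240]=0;m[:,280:]=0
cs,_=cv2.findContours(m.astype(np.uint8),cv2.RETR_EXTERNAL,cv2.CHAIN_APPROX_NONE);q=max(cs,key=cv2.contourArea)
print(cv2.minAreaRect(np.array([onz(c,*p[0],.173,True)[:2] for p in q],np.float32)*1000), np.nanmax(np.where(m,P[...,2],np.nan)),np.nanmedian(P[...,2][m]))
E
```

```text
[0.6655 0.1285 0.1711] [0.6675 0.1095 0.1729]
((666.2967529296875, 115.25514221191406), (10.379413604736328, 31.702863693237305), 14.124628067016602) 0.1744692478879995 0.1722285794198826
```

```bash
python3 - <<'E'
from h import *
np.set_printoptions(precision=4,suppress=True)
pr=lambda *a:print(*a,arm.current_position(),arm.current_ft_force(),arm.current_width())
p=arm.current_position();arm.movel([*p[:2],.27],velocity=.2)
R=down(np.radians(4.))
l=dict(np.load('wl.npz'))
for u,v in [(103,156),(187,153),(145,150),(145,159)]: print(onz(l,u,v,.09,True))
arm.goto([.57,-.03,.22],R)
c=arm.read_camera('wrist');save('wh',c['color']);np.savez('wh.npz',**c)
P=fcloud(c);m=np.abs(P[...,2]-.09)<.006
g=c['color'].astype(int);m&=(g.max(-1)-g.min(-1)<30)
q=P[m];q=q[(np.abs(q[:,0]-.6)<.03)&(np.abs(q[:,1]+.03)<.09)];print(len(q))
print(cv2.minAreaRect((q[:,:2]*1000).astype(np.float32)),q.mean(0))
for y in np.arange(-.09,.03,.02):
    s=q[np.abs(q[:,1]-y)<.01];print(y,s[:,0].min(),s[:,0].max(),len(s))
E
```

```text
[ 0.6082 -0.0966  0.09  ]
[0.5992 0.0219 0.09  ]
[ 0.5979 -0.0338  0.09  ]
[ 0.6096 -0.0341  0.09  ]
1517
((612.623291015625, -37.14931106567383), (34.801815032958984, 118.13933563232422), 0.36925390362739563) [ 0.606  -0.0261  0.092 ]
-0.09 0.6015987543183721 0.6299421769494135 112
-0.06999999999999999 0.5996068947417179 0.6298753936785365 215
-0.04999999999999999 0.5986527658797064 0.6101966803182568 215
-0.029999999999999985 0.5967610160055759 0.6084653990771427 234
-0.009999999999999981 0.5958025131859982 0.6071441273951081 242
0.010000000000000023 0.5949067388752177 0.6297282336318742 481
```

View pics/wh.png

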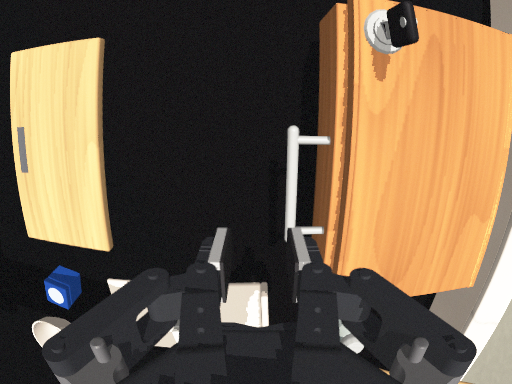

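The view shows the bar clearly (pixels 290,130 to 290,238), axis at about x=0.603 with its middle at y≈-0.036. Grasping and pulling.

```bash
python3 - <<'E'
from h import *
np.set_printoptions(precision=4,suppress=True)
pr=lambda *a:print(*a,arm.current_position(),arm.current_ft_force(),arm.current_width())
R=down(np.radians(4.))
d=np.array([-np.cos(np.radians(4)),-np.sin(np.radians(4)),0])
h=np.array([.603,-.036,.069])
arm.grip(.3)
arm.goto(h+[0,0,.07],R);arm.pause(.2)
pr(arm.movel(h,velocity=.1,guard=8))
arm.grip(0);pr('grip')
p=arm.current_position();p[2]=.069
g=arm.movel(p+d*.15,velocity=.08,guard=20);pr(g)
g2=arm.movel(p+d*.168,velocity=.04,guard=12);pr(g2)
arm.grip(.3);p=arm.current_position();arm.movel([*p[:2],.3],velocity=.2)
c=arm.read_camera('top');save('t6',c['color']);np.savez('t6.npz',**c)
print(arm.current_time())
E
```

```text
False [ 0.6035 -0.0361  0.0698] [0.0748 0.4128 0.2128] 0.3012744798872914
grip [ 0.6025 -0.0361  0.0702] [-6.5457 -0.4242  5.6329] 0.10859561211602768
False [ 0.4531 -0.0464  0.0701] [0.0895 1.4888 7.9896] 0.10036601071817883
True [ 0.4379 -0.0474  0.0702] [2.3134 0.6813 0.5324] 0.10154528253397214
25.2083
```

View pics/t6.png

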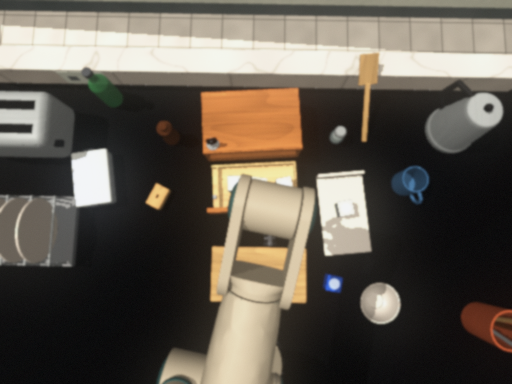

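```bash
python3 - <<'E'
from h import *
np.set_printoptions(precision=4,suppress=True)
arm.grip(1.0)
arm.goto([.40,-.28,.30],down(np.radians(96)))
c=arm.read_camera('wrist');save('wt',c['color']);np.savez('wt.npz',**c)
t=arm.read_camera('top');np.savez('t7.npz',**t)
save('t7',cv2.resize(t['color'][150:270,190:390],None,fx=4,fy=4,interpolation=cv2.INTER_CUBIC))
E
```

```text
(no output)
```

View pics/wt.png

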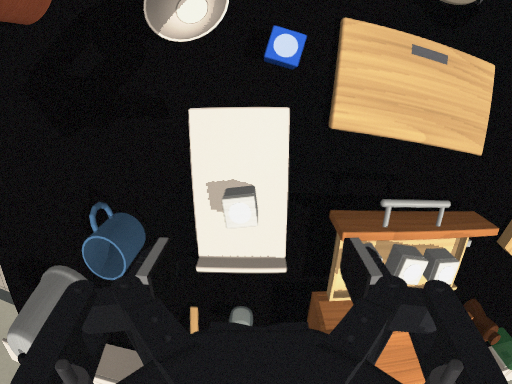

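View pics/t7.png

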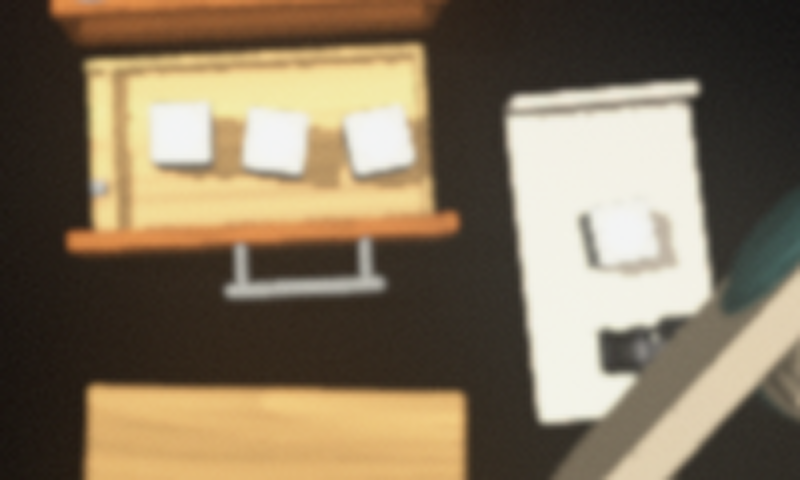

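Three tins stand in the drawer (crop 182,134 / 276,142 / 380,140), and tin0 on the tray is at wrist (240,207). The blue block at (286,46) is the decoy and I'm ignoring it. Next: measure the tray and tin0.

```bash
cat >> h.py <<'E'
def tops(c,z,fish,tol=.006,roi=None,amin=60):
    P=(fcloud if fish else cloud)(c)
    m=(np.abs(P[...,2]-z)<tol)
    if roi: m&=(P[...,0]>roi[0])&(P[...,0]<roi[1])&(P[...,1]>roi[2])&(P[...,1]<roi[3])
    out=[]
    cs,_=cv2.findContours(m.astype(np.uint8),cv2.RETR_EXTERNAL,cv2.CHAIN_APPROX_NONE)
    for q in cs:
        if cv2.contourArea(q)<amin: continue
        w=np.array([onz(c,*p[0],z,fish)[:2] for p in q],np.float32)*1000
        r=cv2.minAreaRect(w);a=(r[2]+45)%90-45
        out.append((np.round(r[0],1),np.round(r[1],1),round(a,1),np.round(q.reshape(-1,2).mean(0))))
    return out
E
python3 - <<'E'
from h import *
np.set_printoptions(precision=4,suppress=True)
c=dict(np.load('wt.npz'));t=dict(np.load('t7.npz'))
print('tin0 w',tops(c,.060,True,roi=(.35,.65,-.4,-.2)))
print('tin0 t',tops(t,.060,False,roi=(.35,.65,-.4,-.2)))
print('drawer t',tops(t,.097,False,.008,roi=(.40,.66,-.2,.2)))
print('drawer w',tops(c,.097,True,.006,roi=(.40,.66,-.2,.2)))
P=fcloud(c);m=(np.abs(P[...,2]-.008)<.005)&(c['color'].min(-1)>110)&(P[...,1]<-.15)&(P[...,1]>-.45)&(P[...,0]<.62)
m=cv2.morphologyEx(m.astype(np.uint8),cv2.MORPH_CLOSE,np.ones((35,35)))
cs,_=cv2.findContours(m,cv2.RETR_EXTERNAL,cv2.CHAIN_APPROX_NONE);q=max(cs,key=cv2.contourArea)
w=np.array([onz(c,*p[0],.008,True)[:2] for p in q],np.float32)*1000
print('floor',cv2.minAreaRect(w))
print('upst',tops(c,.038,True,.004,roi=(.55,.65,-.42,-.18)))
E
```

```text
tin0 w [(array([ 486.4, -298.2]), array([47.9, 46.2]), 12.4, array([240., 211.]))]
tin0 t [(array([ 484.5, -297.9]), array([45.5, 47.1]), 12.4, array([345., 208.]))]
drawer t [(array([455.5, -48.6]), array([ 50.9, 119.6]), 1.1, array([263., 217.])), (array([545.6, -26.7]), array([45.6, 46.6]), -5.3, array([258., 185.])), (array([ 547.9, -104.7]), array([46.1, 46.3]), 12.6, array([284., 184.])), (array([550.5,  45.2]), array([46. , 45.5]), 1.4, array([234., 183.]))]
drawer w [(array([551.,  43.]), array([48.4, 50. ]), 1.0, array([445., 271.])), (array([546.6, -29.2]), array([50.6, 47.9]), -6.3, array([412., 269.])), (array([453.6, -19.1]), array([ 53.7, 294.1]), 6.1, array([415., 222.]))]
floor ((469.68634033203125, -302.843505859375), (249.8483123779297, 149.09408569335938), 5.991947650909424)
upst [(array([ 596.1, -290. ]), array([ 10.5, 146. ]), 6.6, array([241., 269.]))]
```

```bash
cat >> h.py <<'E'
A=np.radians(6.0);EX=np.array([np.cos(A),np.sin(A)]);EY=np.array([-np.sin(A),np.cos(A)])
TO=np.array([.4747,-.3023])
def tray(x,y=0): return TO+EX*x+EY*y
def pr(*a): print(*a,np.round(arm.current_position(),4),np.round(arm.current_ft_force(),1),round(arm.current_width(),3),round(arm.current_time(),1))
def untray(p): d=np.asarray(p)[:2]-TO; return np.round([d@EX,d@EY],4)
E
python3 - <<'E'
from h import *
p=np.array([.4858,-.2981])
R=down(np.radians(90+12.4));zg=.020
arm.goto([*p,.12],R);arm.pause(.2)
c=arm.read_camera('wrist');print(tops(c,.060,True,roi=(.35,.65,-.4,-.2)));save('wt2',c['color'])
arm.movel([*p,zg],velocity=.1,guard=8);pr('down')
arm.grip(0);pr('grip')
arm.movel([*p,zg+.012],velocity=.1)
Rt=down(np.radians(96))
arm.goto([*tray(.085),zg+.012],Rt);arm.pause(.3)
g=arm.movel([*tray(.085),zg],velocity=.03,guard=5);pr(g)
g=arm.movel([*tray(.110),arm.current_position()[2]],velocity=.02,guard=6);pr(g,untray(arm.current_position()))
c=arm.read_camera('scene');save('s8',c['color'])
E
```

```text
[(array([ 486.7, -298.1]), array([46.7, 45.9]), 12.4, array([260., 199.]))]
down [ 0.4863 -0.2984  0.0209] [-0.4  1.3  0.6] 1.003 29.9
grip [ 0.4861 -0.2983  0.0206] [0.4 0.2 2.9] 0.533 30.4
True [ 0.5593 -0.2935  0.0206] [ 1.8 -0.7  3.4] 0.528 31.8
True [ 0.085  -0.0002] [ 0.5593 -0.2936  0.0206] [-0.1  0.3  4.1] 0.53 32.1
```

View pics/wt2.png

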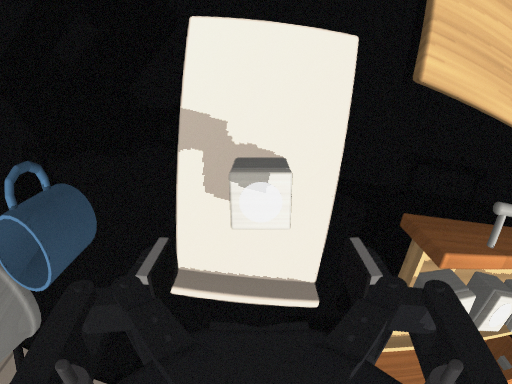

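```bash
python3 - <<'E'
from h import *
z=arm.current_position()[2]
arm.movel([*tray(.085),z+.0015],velocity=.02);arm.pause(.3);pr('lift')
g=arm.movel([*tray(.108),z+.0015],velocity=.02,guard=10);pr(g,untray(arm.current_position()))
arm.pause(.2);pr('')
E
```

```text
lift [ 0.5591 -0.2933  0.0219] [-0.1  0.1 -1.2] 0.531 32.7
True [0.0951 0.0003] [ 0.5693 -0.2921  0.0213] [ 0.2 -0.1 -0.9] 0.536 33.3
 [ 0.569  -0.2919  0.0207] [ 0.1  0.3 -0.3] 0.53 33.5
```

```bash
python3 - <<'E'
from h import *
z=arm.current_position()[2]
for i in range(2):
    g=arm.movel([*tray(.104),z],velocity=.01,guard=14);pr(g,untray(arm.current_position()))
    arm.pause(.2)
pr('')
arm.grip(.75);p=arm.current_position();arm.movel([*p[:2],.13],velocity=.15)
arm.goto([*tray(.05),.22],down(np.radians(96)));arm.pause(.2)
c=arm.read_camera('wrist');print(tops(c,.060,True,roi=(.35,.65,-.4,-.2)),tops(c,.038,True,.004,roi=(.55,.65,-.42,-.18)))
save('wt3',cv2.resize(c['color'][120:320,140:380],None,fx=3,fy=3,interpolation=cv2.INTER_CUBIC))
E
```

```text
True [0.0954 0.0004] [ 0.5695 -0.2919  0.0208] [-1.1  0.4  5. ] 0.526 34.0
True [0.0953 0.0004] [ 0.5695 -0.2919  0.0209] [-1.3  0.6  3.7] 0.535 34.6
 [ 0.5695 -0.2919  0.0209] [-2.2 -0.2  4.2] 0.53 34.8
[(array([ 569.9, -292.4]), array([47.2, 45.8]), 6.3, array([258., 209.]))] [(array([ 592.6, -240.2]), array([10.1, 48.8]), 7.5, array([299., 224.])), (array([ 602.9, -338.6]), array([10.6, 48.9]), 6.5, array([217., 224.]))]
```

View pics/wt3.png

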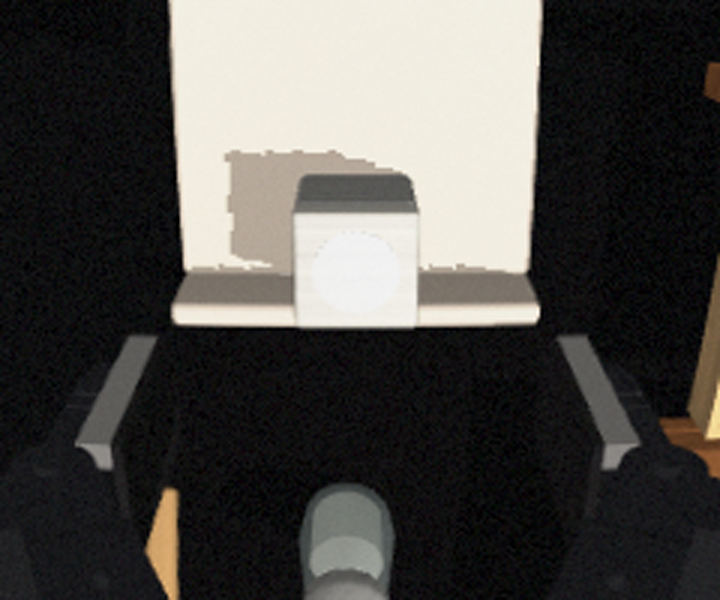

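Tin0 is hard against the upstand: its measured far face and the upstand's inner face coincide at (0.5928, −0.290), and it is square (6.3° against the tray's 6°). Now the drawer tins, rightmost first.

```bash
cat >> h.py <<'E'
def pick(x,y,a,tag):
    R=down(np.radians(a))
    arm.grip(.72)
    arm.goto([x,y,.20],R);arm.pause(.2)
    c=arm.read_camera('wrist');save('pk'+tag,c['color'])
    T=tops(c,.097,True,.006,roi=(.50,.60,-.2,.2),amin=300);print(T)
    b=[t for t in T if np.hypot(t[0][0]/1e3-x,t[0][1]/1e3-y)<.02 and min(t[1])>40]
    if not b: print('no match');return False
    b=b[0];x,y=b[0]/1e3;a=b[2];print('use',x,y,a)
    arm.goto([x,y,.15],down(np.radians(a)));arm.pause(.2)
    g=arm.movel([x,y,.058],velocity=.1,guard=8);pr('down',g)
    if g: return False
    arm.grip(0);pr('grip')
    arm.movel([x,y,.17],velocity=.15);pr('up');return .45<arm.current_width()<.6
def place(tx,push=True):
    Rt=down(np.radians(96 if abs(arm.current_joints()[5]+2.2)<abs(arm.current_joints()[5]-.9) else -84))
    q=tray(tx-.007)
    arm.goto([*q,.15],Rt);arm.pause(.2)
    arm.movel([*q,.028],velocity=.12)
    g=arm.movel([*q,.0205],velocity=.03,guard=5);arm.pause(.1);pr('floor',g)
    z=max(arm.current_position()[2],.0205)+.001
    arm.movel([*q,z],velocity=.02);arm.pause(.2)
    for i in range(2):
        g=arm.movel([*tray(tx+.010),z],velocity=.015,guard=12);pr('push',g,untray(arm.current_position()));arm.pause(.2)
    arm.grip(.75);p=arm.current_position();arm.movel([*p[:2],.15],velocity=.15)
E
python3 - <<'E'
from h import *
if pick(.548,-.1045,12.6,'a'): place(.0497)
E
```

```text
[(array([ 551. , -102.8]), array([45.7, 46.4]), 12.6, array([261., 182.])), (array([549. , -25.7]), array([46. , 46.2]), -5.6, array([279.,  95.])), (array([578.9,  30.8]), array([45.4, 46.7]), 4.2, array([329.,  39.]))]
use 0.551 -0.1028 12.6
down False [ 0.5515 -0.1029  0.0589] [ 0.4 -0.1  0.4] 0.719 40.3
grip [ 0.5516 -0.103   0.0591] [-0.3 -0.   4.1] 0.53 40.6
up [ 0.5504 -0.1026  0.1685] [-1.1 -0.1 -1.6] 0.527 41.5
floor True [ 0.5181 -0.2984  0.0222] [ 1.4 -0.7  5.1] 0.529 44.5
push True [0.0506 0.0003] [ 0.525  -0.2968  0.0224] [-0.  -0.3 -1.3] 0.531 45.6
push True [0.0508 0.0003] [ 0.5252 -0.2967  0.0223] [-1.5  0.8  5.2] 0.532 46.1
```

```bash
python3 - <<'E'
from h import *
pr('')
t=arm.read_camera('top');save('t9',t['color']);c=arm.read_camera('wrist');save('w9',c['color'])
print(tops(c,.060,True,roi=(.35,.65,-.4,-.2)));print(tops(t,.097,False,.008,roi=(.48,.66,-.2,.2)))
E
```

```text
[ 0.5242 -0.296   0.1486] [-0.4 -0.3 -0.4] 0.747 47.7
[(array([ 549. , -294.1]), array([92.3, 46.1]), 5.7, array([260., 158.]))]
[(array([545.7, -26.7]), array([45.6, 46.2]), -5.3, array([258., 185.])), (array([576.9,  30.8]), array([43.1, 45.7]), 1.1, array([240., 174.]))]
```

View pics/w9.png

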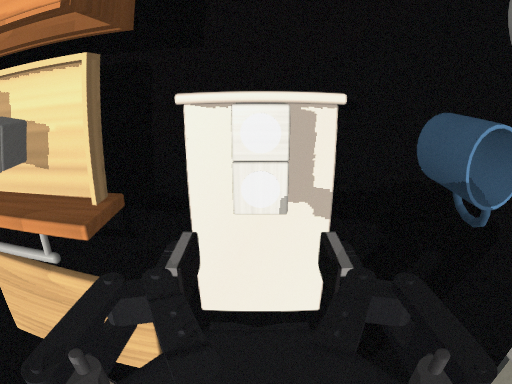

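View pics/t9.png

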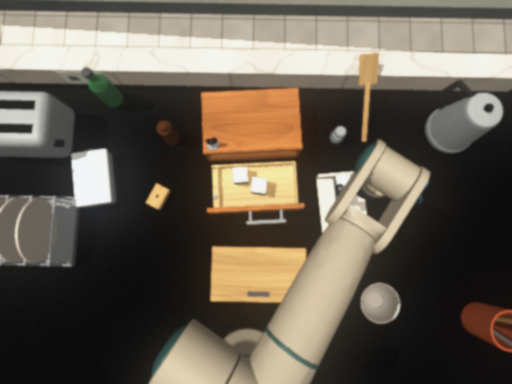

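The view shows the row of two closed up (92.3 mm long, square) at wrist (260,130–213). The left drawer tin has been knocked to (0.579, 0.031), nearer the drawer's back. I'll take the middle one now, then the left one with the jaws across y.

```bash
python3 - <<'E'
from h import *
if pick(.548,-.0262,-5.5,'b'): place(.0045)
t=arm.read_camera('top');c=arm.read_camera('wrist');save('w10',c['color'])
print(tops(c,.060,True,roi=(.35,.65,-.4,-.2)));print(tops(t,.097,False,.008,roi=(.48,.66,-.2,.2)))
save('t10',cv2.resize(t['color'][140:230,190:390],None,fx=4,fy=4))
E
```

```text
[(array([549. , -24.6]), array([46.2, 45.8]), -5.6, array([258., 181.])), (array([579.3,  31.7]), array([44.3, 46.2]), 4.5, array([287., 113.]))]
use 0.549 -0.0246 -5.6
down False [ 0.5495 -0.0246  0.0588] [-0.2  0.1  0.5] 0.718 50.9
grip [ 0.5496 -0.0247  0.059 ] [-0.6 -0.   4.9] 0.532 51.2
up [ 0.5484 -0.0245  0.1685] [-0.5 -1.1 -2.5] 0.529 52.1
floor True [ 0.4731 -0.3032  0.0221] [ 1.3 -0.9  4.4] 0.537 54.9
push True [0.0049 0.0003] [ 0.4795 -0.3014  0.0223] [-0.1 -0.7 -2.2] 0.533 56.1
push True [0.0051 0.0004] [ 0.4797 -0.3014  0.0222] [-2.3  0.7  5.3] 0.53 56.6
[(array([ 525.9, -296.6]), array([137.2,  46.2]), 5.9, array([260., 129.]))]
[(array([576.8,  30.4]), array([46.5, 46. ]), 5.3, array([240., 174.]))]
```

View pics/w10.png

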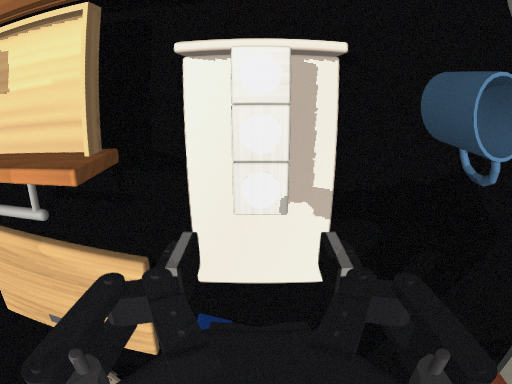

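View pics/t10.png

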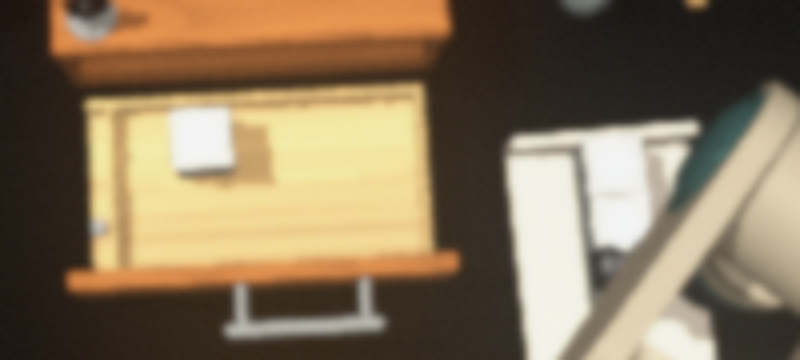

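Row of three: 137.2 mm long, square. The last tin is at (0.578, 0.031), and I'm gripping it across y.

```bash
python3 - <<'E'
from h import *
x,y=.578,.031;arm.grip(.72)
p=arm.current_position();arm.movel([*p[:2],.22],velocity=.2)
arm.goto([x,y,.22],down(np.radians(94.5)));arm.pause(.2)
c=arm.read_camera('wrist');save('pkc',c['color'])
T=tops(c,.097,True,.006,roi=(.50,.62,-.2,.2),amin=300);print(T)
b=T[0];assert len(T)==1 and np.hypot(b[0][0]/1e3-x,b[0][1]/1e3-y)<.02
x,y=b[0]/1e3;a=b[2]
arm.goto([x,y,.16],down(np.radians(90+a)));arm.pause(.2)
g=arm.movel([x,y,.058],velocity=.08,guard=8);pr('down',g)
if not g:
    arm.grip(0);pr('grip');arm.movel([x,y,.18],velocity=.15);pr('up')
    if .45<arm.current_width()<.6: place(.0051-.046)
t=arm.read_camera('top');c=arm.read_camera('wrist');save('w11',c['color'])
print(tops(c,.060,True,roi=(.35,.65,-.4,-.2)))
save('t11',t['color'])
E
```

```text
[(array([579.6,  31.4]), array([45.8, 45.8]), 4.4, array([259., 178.]))]
down False [0.58   0.0314 0.0587] [-0.3  0.3 -0.9] 0.72 63.3
grip [0.58   0.0314 0.0588] [ 0.3 -0.7  2.7] 0.529 63.6
up [0.579  0.0314 0.1785] [ 0.1  0.4 -1.7] 0.534 64.6
floor True [ 0.4278 -0.3079  0.0218] [ 1.8 -1.4  5.1] 0.528 67.7
push True [-0.0418  0.0003] [ 0.4331 -0.3063  0.0221] [-0.5 -0.3 -1.7] 0.532 68.8
push True [-0.0416  0.0005] [ 0.4332 -0.3062  0.0219] [-2.8  0.4  4.4] 0.53 69.3
[(array([ 495.8, -300. ]), array([173. ,  46.2]), 6.0, array([257., 241.]))]
```

View pics/w11.png

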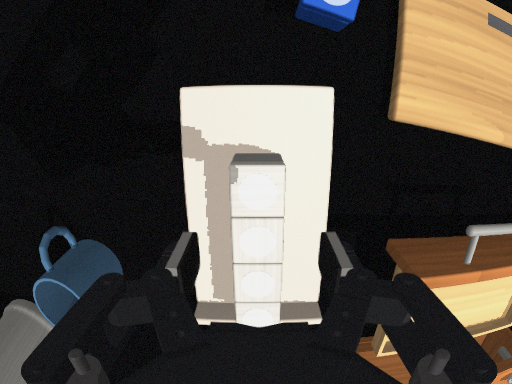

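View pics/t11.png

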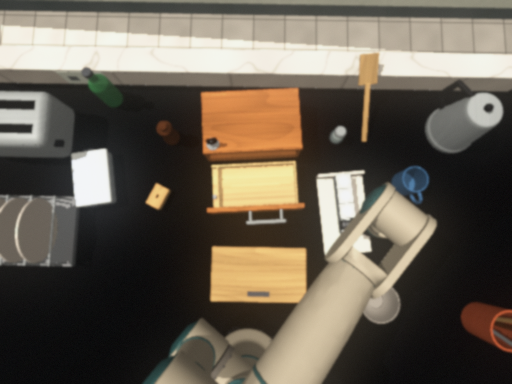

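All four tins are in the row and the drawer is empty. Closing the drawer by its handle.

```bash
python3 - <<'E'
from h import *
R=down(np.radians(4.));d=np.array([np.cos(np.radians(4)),np.sin(np.radians(4)),0])
h=np.array([.4383,-.0475,.069])
p=arm.current_position();arm.movel([*p[:2],.2],velocity=.2)
arm.grip(.3)
arm.goto(h+[0,0,.11],R);arm.pause(.2)
g=arm.movel(h,velocity=.1,guard=8);pr('down',g)
if not g:
    arm.grip(0);pr('grip')
    p=arm.current_position();p[2]=.069
    g=arm.movel(p+d*.15,velocity=.08,guard=20);pr(g)
    g=arm.movel(p+d*.175,velocity=.03,guard=15);pr(g)
    arm.pause(.2);g=arm.movel(p+d*.180,velocity=.02,guard=20);pr(g)
    arm.grip(.3);p=arm.current_position();arm.movel([*p[:2],.25],velocity=.15)
    arm.goto([.50,-.06,.36],down(np.radians(94)));arm.pause(.3)
    c=arm.read_camera('wrist');save('w12',c['color']);np.savez('w12.npz',**c)
    arm.goto([.36,.05,.36],down(np.radians(94)));arm.pause(.3)
    t=arm.read_camera('top');save('t12',t['color']);np.savez('t12.npz',**t)
    print(tops(t,.06,False,roi=(.35,.65,-.4,-.2)))
E
```

```text
down False [ 0.4388 -0.0476  0.0697] [-0.   0.3 -0.1] 0.304 75.1
grip [ 0.4388 -0.0476  0.0698] [-1.4 -0.7  5.2] 0.106 75.4
False [ 0.589  -0.0373  0.0698] [-0.2 -1.1  4.9] 0.105 77.4
True [ 0.6024 -0.0364  0.0698] [-3.1 -0.1  5.4] 0.105 78.0
True [ 0.6023 -0.0364  0.0698] [-2.   0.4  4.5] 0.107 78.5
[(array([ 499.9, -299.1]), array([184. ,  47.5]), 5.9, array([346., 203.]))]
```

View pics/w12.png

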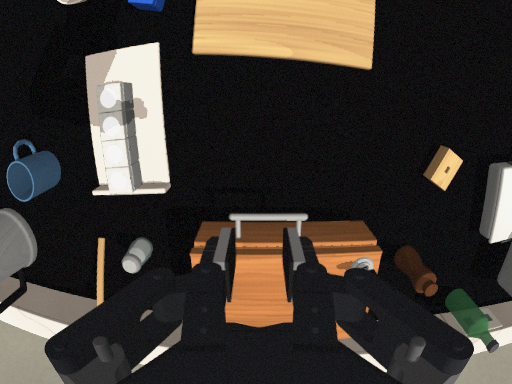

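View pics/t12.png

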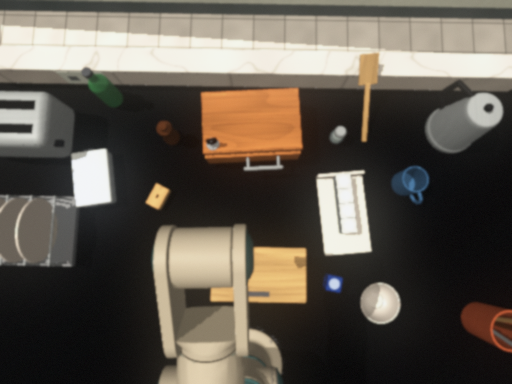

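The drawer is shut (handle back at its starting position) and the row measures 184.0 mm, which is 4×46, at 5.9°. Final close look at the key and the row.

```bash
python3 - <<'E'
from h import *
arm.goto([.62,.06,.32],down(np.radians(94)));arm.pause(.3)
c=arm.read_camera('wrist');a=cv2.resize(c['color'][150:300,170:390],None,fx=2.5,fy=2.5)
P=fcloud(c);print('key',tops(c,.173,True,.007,roi=(.62,.72,.08,.15),amin=20))
m=(P[...,2]>.15)&(P[...,2]<.19)&(abs(P[...,0]-.666)<.04)&(abs(P[...,1]-.114)<.04);print(np.nanmedian(P[...,2][m]),np.nanmax(P[...,2][m]))
arm.goto([.45,-.29,.32],down(np.radians(96)));arm.pause(.3)
c=arm.read_camera('wrist');b=c['color'][100:300,150:350]
print('row',tops(c,.06,True,roi=(.35,.65,-.4,-.2)),tops(c,.038,True,.004,roi=(.55,.65,-.42,-.18)))
save('kfin',a);save('rfin',cv2.resize(b,None,fx=3,fy=3))
E
```

```text
key [(array([665.1, 112.8]), array([12.6, 30.9]), 13.7, array([305., 214.]))]
0.17015121809756845 0.17477589691601203
row [(array([ 501.5, -299.7]), array([182.2,  46.1]), 5.9, array([248., 179.]))] [(array([ 592.5, -251.6]), array([10.9, 29.2]), 5.7, array([273., 238.]))]
```

View pics/kfin.png

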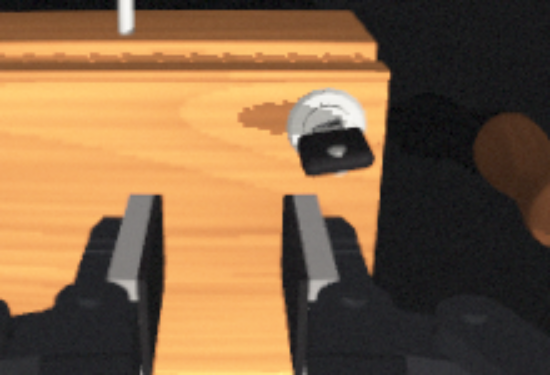

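View pics/rfin.png

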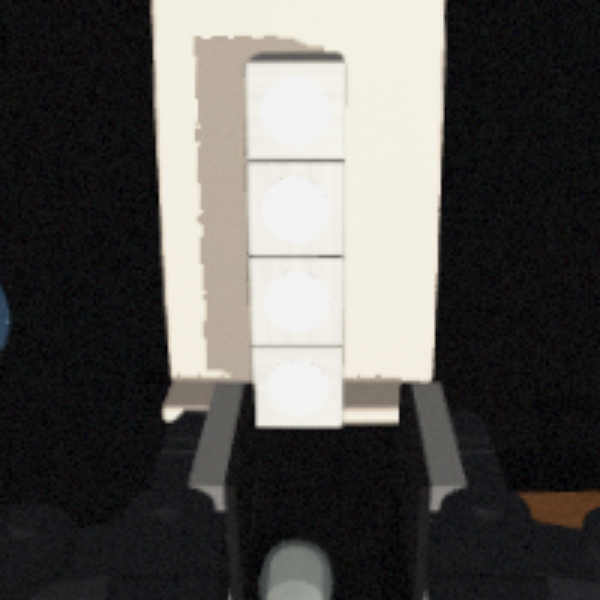

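```bash
python3 - <<'E'
from h import *
arm.pause(.5);arm.close_job();pr('done')
E
```

```text
the job is handed in; nothing more can be done
the job is handed in; nothing more can be done
```

The job is done and handed in at about 85 s. The key is in the lock and turned to its stop, all four tins are in a row on the tray, and the drawer is shut.

- **Key:** I could not read the lock joint, so its angle is inferred. The key stands at about -76°, which fits the 1.2 rad stop plus its roughly 10° of play. Depth on the head's top face read 0.172 m against the 0.173 m expected when fully home. A looser reading at the end, over a region that included the head's sides, had a median of 0.170 m and a maximum of 0.175 m.
- **Row:** It measures 184.0 mm in the top view and 182.2 mm in the wrist view, against 4 × 46 = 184 mm. It lies at 5.9° against the tray's roughly 6°. The tins show no visible gaps, and tin0's far face coincided with the upstand's inner face when measured.
- **Drawer:** It stopped at about 165 mm open, and the handle came back to 0.6024 m against 0.6025 m at the start. I saw it empty before closing it.

One drawer tin was knocked about 30 mm aside during the run. I re-measured it and gripped it the other way round. The first key insertion caught in the keyway about 9 mm down; I shifted it 1 mm and it went home. I never approached the salt shaker, pepper mill, mug or bento box, and they look unmoved in the last top view. I did not measure their positions.

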